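# Stack the stack-nest ware tray over the test tiles

### The arm

A 6-joint arm with a two-finger parallel gripper is mounted at the origin on the work surface. World frame = base frame: x ahead of the robot, y to its left, z up, the work surface at z = 0. Lengths are in m, angles in rad, forces in N, time in s.
With the tool pointing down it reaches from about 0.35 to 0.975 m from the base axis. Payload 4.9 kg.
Tool frame: the origin (TCP) lies at the very end of the fingers, on their centre line; the grasp point (between the pads) lies 19 mm behind it; z points along the fingers, y is the line along which they close (so a half turn about z gives the same grasp; the last joint's range is limited). The gripper opens to 85 mm and grips with 20 to 120 N. Pads are 22 mm wide; open, the fingers measure 114 mm over their backs; the gripper's body (76 mm by 85 mm) begins 54 mm behind the grasp point. The pads swing forward as they close: fully open they stand 13 mm farther back than shut.
Start: joints at [1.174, 0.053, 1.613, -0, 1.476, -0.119], TCP at [0.171, 0.601, 0.231] pointing down, gripper open.
Joint ranges: [-3.01, 3.01], [-1.01, 2.22], [0.06, 2.58], [-1.02, 4.17], [0.09, 2.62], [-3.14, 3.14]. Speed limits (rad/s): [2.57, 2.57, 3.14, 3.14, 3.14, 3.14].

### API

Orientations are given as a rotation vector (axis times angle).
In Python, from station import ctrl, imaging gives the robot as it stands.
- The arm moves only by the tool play_rows, never from a script. Its argument "series" is a list of rows, each a list of 3 entries, a list of its own where there are three numbers: the opening, from 0 (shut) to 1 (fully open), then the shift along the tool's x, y, z each as a share of 0.05 m, from -1 to 1, then the turn, a rotation vector about the tool's x, y, z each as a share of 8 degrees, from -1 to 1. In form: [[grip, [dx, dy, dz], [ax, ay, az]], ...]. A call has 1 to 8 rows; each row shifts and turns the commanded pose from where the row before left it, along the tool's axes as they then stand; what a row does not reach is not made up. A row lasts 1/8 s, in which the tool goes at most 62.5 mm and 10.7 degrees, less where a joint would pass 70% of its speed; a pose out of reach is approached as far as the arm can. A call with a number of a shift or a turn outside -1 to 1 is refused whole. A call with a gripper value outside its range is refused whole. The fingers move at their own pace and stop on an object; "force" is the grip in N (left out, the last holds). Time passes only in rows, so rows that do not move let the fingers close. It gives the time, the measured TCP pose, the force, the opening and the grip force at its end, in the units of the state.
- ctrl.get_obs(): the state, without advancing time (a new reading comes with each control period).
- imaging.get_image(name): name is "side" or "top" or "wrist"; returns a dict with "color" (420x560x3 uint8, blue, green, red), "fx", "fy", "cx", "cy" (pixels), "extrinsics" (4x4, takes a point from world to camera coordinates); the wrist camera has in their place "hand_eye" (4x4, takes a point from camera to tool coordinates, whose origin is the TCP and whose axes are the flange's). Camera axes: x right, y down, z forward; pixel columns grow to the right and rows downward; lengths in m; the calibration is good to about 2 mm. The wrist camera is an equidistant fisheye: a pixel r from the principal point sees the ray r / f radians off the axis. A picture is of the moment at which its call begins: read the wrist's pose just before it. There is no depth.
- ctrl.finish_job(): hands the job in; it is judged then, once.
The state is a dict: "t": time; "q": joint angles; "dq": joint speeds; "effort": joint torques, N m; "tool_pos": TCP position; "tool_rot": TCP orientation; "contact_force": force on the tool from outside, world axes, zero at the start; "wrist_torque": the same for the moment, N m; "opening": finger opening in m; "grip_force": force on a finger pad.
Only numpy, scipy, OpenCV 4.12 (cv2) and the standard library are available. Lean on these libraries where they do the work, as an engineer would, in place of code of your own. Each camera call takes 0.05 s, during which the arm holds its last target. There are 200 camera calls.

### The job

Stack the tray that holds the little dish on top of the tray that holds the two upright test tiles. These trays stack only when turned end for end - the upper one's card end over the lower one's plain end - otherwise the upper tray sinks in and crushes the tiles. Lower it without dropping it or pressing on the tiles, fully home and level on the lower rim, leave the lower tray about where it stands with all the ware in its tray, and do not disturb the mug or the wooden knife.

Things in the scene. Friction and masses are not known exactly. Their poses are not given: they have to be found in the camera images.
- upper_center (a point): Centre (half-way up, 35 mm above the underside) of the grey plastic tray that goes on top; it starts on the table holding only the small dish. Both trays are identical: 190 mm long (x), 60 mm wide (y), 70 mm high (z up), about 0.3 kg, open top. Grip from above across the 60 mm width at mid-length: the upright rim wall there is unbroken from x = -19 to +55 mm.
- lower_center (a point): Centre (35 mm above the underside) of the lower tray, identical, with the same axes; it stands on the table holding two upright test tiles. Trays: the top 32 mm is a collar with upright walls, 51 by 180 mm inside; the tub below it is 43 by 172 mm outside.
- upper_card (a point): Middle of the upper tray's card end (95 mm along its +x from its centre, 35 mm above the underside). The card end has a 12 mm thumb lip at the rim and a blank white card; the other end is plain.
- lower_card (a point): Middle of the lower tray's card end (95 mm along its +x from its centre, 35 mm above the underside); same lip and card. The long walls of both collars have open gaps at x = +55 to +85 and -49 to -19 mm, through which the feet of a tray facing the same way would fall.
- upper: Upper tray, origin at the centre of its underside. Four feet stick out low on its long sides (68 mm over them, each 18 mm long, at x = +70 and -34 mm, undersides 6 mm up). Stacked a half turn round, centres in line, the feet rest on the lower rim, it stands 64 mm above the lower tray and its plinth enters the lower collar with about 5 mm play each way.
- lower: The lower tray; origin at the centre of its underside, axes as above.
- dish_center (a point): Centre of the small round unglazed clay dish, 34 mm across and 22 mm high, loose in the upper tray (tray floor 9 mm above its underside).
- tile_a_center (a point): Centre of an unglazed L-shaped test tile standing loose in the lower tray, foot 32 by 30 mm, 46 mm high; its top is 55 mm above the lower tray's underside, so 9 mm below the underside of a correctly stacked upper tray.
- tile_b_center (a point): Centre of the other such test tile in the lower tray.
- tile_a: The first test tile; origin at the centre of its underside.
- tile_b: The second test tile; origin at the centre of its underside.
- mug: White mug, a bystander, 76 mm across and 85 mm high, beyond the trays; origin at the centre of its underside.
- knife: Flat wooden modelling knife, a bystander, 150 by 16 by 8 mm, lying on the table between the trays; origin at the centre of its underside.

How it is judged:
By the outcome, as a careful person would: the job done as asked, in the order asked, and still so for the second after the job is handed in, with the robot touching nothing.
It also fails if it takes over 42 s, if anything falls off the work surface, if the arm or the gripper's body presses on something with over 40 N, if the wrist force passes 120 N, or if a joint passes its speed limit or range.

## Working session

There is one attempt and no reset: what is moved stays moved. The work goes in short steps, Python scripts to look and compute and a tool call to move; the robot and the scene stay as the last step left them, time stands still between calls to the robot, and variables do not carry over. Pictures are saved under pics/ and viewed, at most 10 in all, crops included, and the job is handed in when it is done.

Besides the shell and the picture viewer there is one more tool, called after "Call:" as name(argument=value, ...), one argument or row to a line, values as JSON. play_rows: Moves the arm, as the interface text tells. Shift numbers are shares of 0.05 m and turn numbers shares of 8 degrees, none past 1 either way. Its arguments: {"type":"object","properties":{"series":{"type":"array"},"force":{"type":"number"}},"required":["series"]}

```bash
mkdir -p pics
python3 - <<'E'
from station import ctrl, imaging
import cv2,pickle,numpy as np
o=ctrl.get_obs(); print({k:np.round(v,3).tolist() for k,v in o.items()})
d={}
for n in("top","side","wrist"):
    im=imaging.get_image(n); d[n]=im; cv2.imwrite(f"pics/{n}0.png",im["color"])
    print(n,[im[k] for k in("fx","fy","cx","cy")]); print(np.round(im.get("extrinsics",im.get("hand_eye")),4).tolist())
pickle.dump((o,d),open("s0.pkl","wb"))
E
```

```text
{'t': 0.0, 'q': [1.174, 0.053, 1.614, 0.0, 1.476, -0.119], 'dq': [0.0, 0.001, 0.001, -0.0, -0.002, -0.001], 'effort': [-0.003, -39.368, -37.017, -0.0, 0.007, 0.0], 'tool_pos': [0.171, 0.6, 0.23], 'tool_rot': [-0.435, -3.111, 0.003], 'contact_force': [0.254, -0.561, -1.502], 'wrist_torque': [-0.009, 0.017, -0.033], 'grip_force': 0.0, 'opening': 0.085}
top [488.8078111532958, 488.8078111532958, 275.7275727991436, 208.47033625359987]
[[-0.0461, -0.9989, -0.004, -0.0016], [-0.9753, 0.0459, -0.2161, 0.6456], [0.216, -0.0061, -0.9764, 0.7645], [0.0, 0.0, 0.0, 1.0]]
side [453.939571741562, 453.939571741562, 277.0386578698376, 214.3247595035552]
[[0.7396, -0.673, 0.0012, -0.463], [-0.4925, -0.5425, -0.6806, 0.3364], [0.4587, 0.5028, -0.7327, 0.6418], [0.0, 0.0, 0.0, 1.0]]
wrist [325.19226210127806, 325.19226210127806, 281.5422908432392, 206.20482177028464]
[[-0.0013, -0.9475, -0.3199, 0.0814], [1.0, -0.0014, -0.0, -0.0002], [-0.0004, -0.3199, 0.9475, -0.1427], [0.0, 0.0, 0.0, 1.0]]
```

View pics/top0.png

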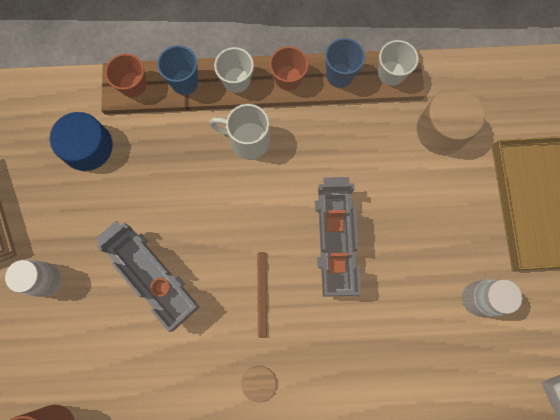

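View pics/side0.png

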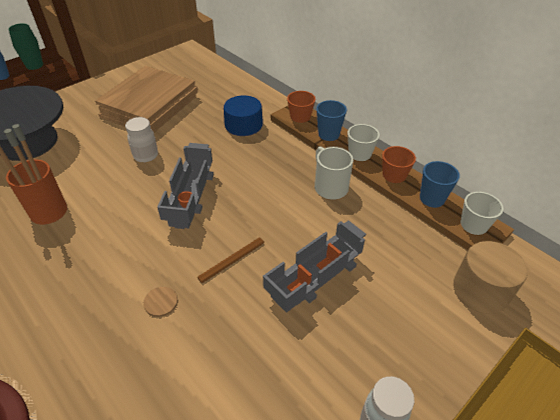

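The top view shows the upper tray (dish) at about (150,275) with its lip/card end at upper left (115,235). The lower tray (tiles) is at about (338,237) with its lip at the top (337,183). The knife is at (262,295) and the mug at (247,130). Next I'll zoom in on the rims.

```bash
cat > h.py <<'E'
import numpy as np,cv2,pickle
def ray(im,uv):
    E=np.array(im["extrinsics"]);R,t=E[:3,:3],E[:3,3]
    d=np.array([(uv[0]-im["cx"])/im["fx"],(uv[1]-im["cy"])/im["fy"],1.])
    return -R.T@t,R.T@d
def onz(im,uv,z):
    c,d=ray(im,uv);return c+d*(z-c[2])/d[2]
def px(im,p):
    E=np.array(im["extrinsics"]);c=E[:3,:3]@np.array(p)+E[:3,3]
    return np.array([im["fx"]*c[0]/c[2]+im["cx"],im["fy"]*c[1]/c[2]+im["cy"]])
E
python3 - <<'E'
from h import *
o,d=pickle.load(open("s0.pkl","rb"))
a=d["top"]["color"]
A=cv2.resize(a[215:340,90:205],None,fx=3.4,fy=4.6,interpolation=cv2.INTER_CUBIC)
c1=cv2.resize(a[215:340,90:206],None,fx=4,fy=4,interpolation=cv2.INTER_CUBIC)
c2=cv2.resize(a[175:300,305:370],None,fx=4,fy=4,interpolation=cv2.INTER_CUBIC)
cv2.imwrite("pics/c0.png",np.hstack([c1,c2]))
im=d["top"]
print("cam",ray(im,(0,0))[0])
for n,uv,z in[("upper",(150,275),.07),("lower",(338,237),.07),("knife",(262,295),.008),("mug",(247,118),.085)]:print(n,onz(im,uv,z))
E
```

```text
cam [ 0.46438681 -0.02660419  0.88587933]
upper [0.54166326 0.18219238 0.07      ]
lower [ 0.59074016 -0.13431941  0.07      ]
knife [ 0.50305717 -0.00053566  0.008     ]
mug [0.8059636 0.0111705 0.085    ]
```

View pics/c0.png

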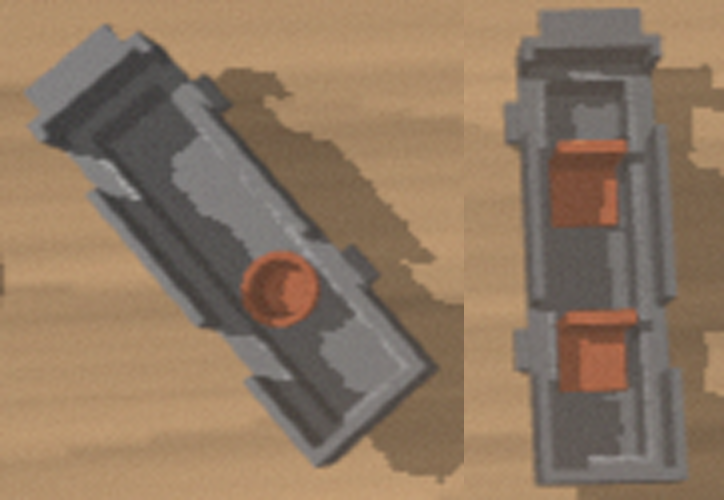

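View pics/wrist0.png

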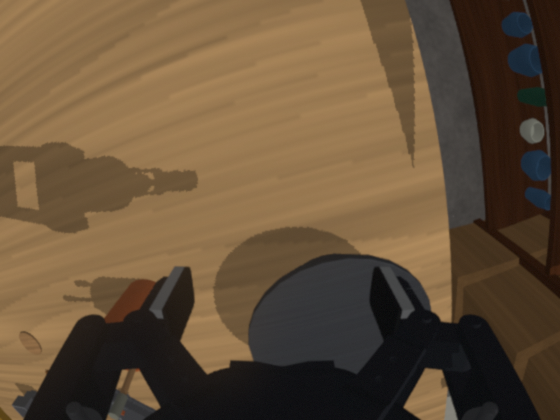

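The crop shows the upper tray's plain-end corners at (318,467) and (435,370) and its lip at top left. The lower tray's plain-end corners are at (537,483) and (685,478), with its lip at the top. The wrist view shows only the table. Now I'll fit the poses from the rim corners.

```bash
cat >> h.py <<'E'
def fit(M,W):
    M,W=np.array(M,float)/1000,np.array(W)[:,:2];m,w=M.mean(0),W.mean(0)
    a,b=(M-m)@[1,1j],(W-w)@[1,1j];s=(np.conj(a)@b)/(np.conj(a)@a).real
    r=s/abs(s);c=w@[1,1j]-r*(m@[1,1j]);res=(W@[1,1j]-c-r*(M@[1,1j]))/r
    return np.array([c.real,c.imag]),np.degrees(np.angle(s)),abs(s),np.round(res*1000,1)
E
python3 - <<'E'
from h import *
from scipy.spatial.transform import Rotation as R
o,d=pickle.load(open("s0.pkl","rb"));im=d["top"]
U={(55,30):(90,190),(-19,30):(203,327),(-49,30):(247,380),(-95,30):(318,467),(-95,-30):(435,370),(95,30):(28,125),(95,-30):(137,30)}
L={(95,30):(519,40),(95,-30):(660,37),(55,-30):(665,127),(-19,-30):(675,300),(-49,-30):(681,370),(-95,30):(537,483),(-95,-30):(685,478)}
for n,D,ox,oy,s in(("U",U,90,215,0),("L",L,305,175,464)):
    c,a,sc,res=fit(list(D),[onz(im,(ox+(u-s)/4,oy+v/4),.07) for u,v in D.values()])
    print(n,c.round(4),a.round(2),sc.round(4)); print(res)
    ca,sa=np.cos(np.radians(a)),np.sin(np.radians(a))
    for x,y in((95,30),(95,-30),(-95,30),(-95,-30),(107,0)):
        print((x,y),px(d["side"],[c[0]+(x*ca-y*sa)/1e3,c[1]+(x*sa+y*ca)/1e3,.07]).round(1))
print(R.from_rotvec(o["tool_rot"]).as_matrix().round(3))
E
```

```text
U [0.5406 0.1872] 39.92 1.0055
[ 1.1-1.5j -0.7-0.7j  0.5-0.4j  0.4+0.3j -2.5+0.3j  0.2+0.7j  1. +1.4j]
(95, 30) [183.5 145.7]
(95, -30) [210.1 148.1]
(-95, 30) [156.3 207.5]
(-95, -30) [186.7 210.6]
(107, 0) [198.2 143.5]
L [ 0.5878 -0.1361] -1.45 0.9943
[-0.6+0.7j -0.6-0.2j -0.4-0.1j -0.8-0.2j -0.1-1.j   0.9+0.8j  1.6-0.1j]
(95, 30) [338.8 220.2]
(95, -30) [362.9 238.9]
(-95, 30) [260.4 274.8]
(-95, -30) [283.9 298. ]
(107, 0) [355.1 226.2]
[[-0.962  0.274 -0.001]
 [ 0.274  0.962 -0.002]
 [ 0.    -0.002 -1.   ]]
```

Call:
play_rows(
  series=[
    [1, [0, 0, -1], [0, 0, 0]],
    [1, [0, 0, -1], [0, 0, 0]],
    [1, [-0.94, -0.59, 0], [0, 0, 0]],
    [1, [-0.94, -0.59, 0], [0, 0, 0]],
    [1, [-0.94, -0.59, 0], [0, 0, 0]],
    [1, [-0.94, -0.59, 0], [0, 0, 0]],
    [1, [-0.94, -0.59, 0], [0, 0, 0]],
    [1, [-0.94, -0.59, 0], [0, 0, 0]],
  ],
  force=50,
)

```text
t: 1.15
tool_pos: [0.3948, 0.352, 0.331]
tool_rot: [-0.435, -3.111, 0.0]
contact_force: [0.3, -0.3, 0.3]
opening: 0.0854
grip_force: 0.0
```

Call:
play_rows(
  series=[
    [1, [-0.94, -0.59, 0], [0, 0, 0]],
    [1, [-0.94, -0.59, 0], [0, 0, 0]],
    [1, [-0.94, -0.59, 0], [0, 0, 0]],
    [1, [-0.94, -0.59, 0], [0, 0, 0]],
    [1, [0, 0, 0], [0, 0, 1]],
    [1, [0, 0, 0], [0, 0, 1]],
    [1, [0, 0, 0], [0, 0, 1]],
    [1, [0, 0, 0], [0, 0, 1]],
  ],
)

```text
t: 2.15
tool_pos: [0.5423, 0.1883, 0.3308]
tool_rot: [-1.282, -2.867, 0.001]
contact_force: [0.5, -0.8, 0.2]
opening: 0.0852
grip_force: 0.0
```

Call:
play_rows(
  series=[
    [1, [0, 0, 0], [0, 0, 1]],
    [1, [0, 0, 0], [0, 0, 1]],
    [1, [0, 0, 0], [0, 0, 1]],
    [1, [0, 0, 0], [0, 0, 1]],
    [1, [0, 0, 0], [0, 0, 1]],
    [1, [0, 0, 0], [0, 0, 1]],
    [1, [0, 0, 0], [0, 0, 1]],
    [1, [0, 0, 0], [0, 0, 1]],
  ],
)

```text
t: 3.15
tool_pos: [0.5423, 0.1884, 0.3308]
tool_rot: [-2.607, -1.752, 0.001]
contact_force: [-1.0, -0.4, -0.1]
opening: 0.0852
grip_force: 0.0
```

Call:
play_rows(
  series=[
    [1, [0, 0, 0], [0, 0, 1]],
    [1, [0, 0, 0], [0, 0, 1]],
    [1, [0, 0, 0], [0, 0, 1]],
    [1, [0, 0, 0], [0, 0, 0.53]],
    [1, [0, 0, 0], [0, 0, 0]],
  ],
)

```text
t: 3.78
tool_pos: [0.5423, 0.1884, 0.3309]
tool_rot: [-2.953, -1.072, 0.001]
contact_force: [-0.1, -0.3, -0.1]
opening: 0.0857
grip_force: 0.0
```

```bash
cat >> h.py <<'E'
from scipy.spatial.transform import Rotation as Rot
def shot(n):
    from station import ctrl,imaging
    o=ctrl.get_obs();im=imaging.get_image("wrist");pickle.dump((o,im),open(f"{n}.pkl","wb"));return o,im
def T(o):
    M=np.eye(4);M[:3,:3]=Rot.from_rotvec(o["tool_rot"]).as_matrix();M[:3,3]=o["tool_pos"];return M
def won(o,im,uv,z):
    x,y=(uv[0]-im["cx"])/im["fx"],(uv[1]-im["cy"])/im["fy"];th=np.hypot(x,y)
    k=np.sin(th)/th if th else 1.;M=T(o)@np.array(im["hand_eye"])
    d=M[:3,:3]@[x*k,y*k,np.cos(th)];c=M[:3,3];return c+d*(z-c[2])/d[2]
def wpx(o,im,p):
    c=(np.linalg.inv(T(o)@np.array(im["hand_eye"]))@np.append(p,1))[:3];r=np.hypot(c[0],c[1]);th=np.arctan2(r,c[2])
    return np.array([im["cx"]+im["fx"]*th*c[0]/r,im["cy"]+im["fy"]*th*c[1]/r])
E
python3 - <<'E'
from h import *
o,im=shot("w1")
ca,sa=np.cos(np.radians(39.92)),np.sin(np.radians(39.92))
P=np.array([wpx(o,im,[.5406+(x*ca-y*sa)/1e3,.1872+(x*sa+y*ca)/1e3,.07]) for x,y in((95,30),(95,-30),(-95,30),(-95,-30))])
print(P.round(1).tolist()); a=P.min(0).astype(int)-25;b=P.max(0).astype(int)+25;a=np.maximum(a,0)
print(a,b);c=im["color"][a[1]:b[1],a[0]:b[0]]
cv2.imwrite("pics/w1.png",cv2.resize(c,None,fx=3,fy=3,interpolation=cv2.INTER_CUBIC)[:600,:800])
E
```

```text
[[256.1, 92.4], [305.3, 92.3], [259.0, 236.7], [303.1, 236.7]]
[231  67] [330 261]
```

View pics/w1.png

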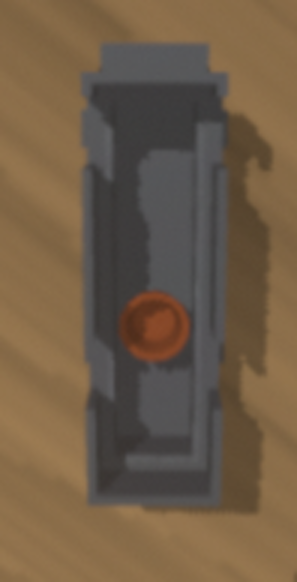

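The wrist crop shows the tray upright, with the lip at the top. The rim corners are at (81,74), (228,73), (88,506) and (219,505), and the dish is at (155,326).

Run:
```python
from h import *
o,im=pickle.load(open("w1.pkl","rb"))
D={(95,30):(81,74),(95,-30):(228,73),(-95,30):(88,506),(-95,-30):(219,505),(55,30):(84,168),(55,-30):(229,164),(-49,30):(87,405),(-49,-30):(221,400)}
c,a,s,r=fit(list(D),[won(o,im,(231+u/3,67+v/3),.07) for u,v in D.values()])
print(c,a,s,r)
M=T(o);e=np.append(c,.037)-M[:3,3];print("tool shift",(M[:3,:3].T@e/.05).round(3),"yaw",np.degrees(np.arctan2(M[1,0],M[0,0])))
d=won(o,im,(231+155/3,67+326/3),.031);print("dish x,y",Rot.from_euler('z',-a,degrees=True).apply(d-np.append(c,0)))
```

```text
[0.54390077 0.18722064] 39.79809314601686 0.992338562504664 [-1.7-0.j  -1.2+0.3j -1. -0.j  -0.5+0.8j -0.7-1.j   1. -0.5j  0.9-0.6j
  3.2+1.1j]
tool shift [0.013 0.041 5.877] yaw 39.89363802372312
dish x,y [-0.0220201  -0.00032018  0.031     ]
```

Call:
play_rows(
  series=[
    [1, [0.02, 0.04, 1], [0, 0, 0]],
    [1, [0, 0, 1], [0, 0, 0]],
    [1, [0, 0, 1], [0, 0, 0]],
    [1, [0, 0, 1], [0, 0, 0]],
    [1, [0, 0, 1], [0, 0, 0]],
    [1, [0, 0, 0.5], [0, 0, 0]],
    [1, [0, 0, 0.46], [0, 0, 0]],
    [1, [0, 0, 0], [0, 0, 0]],
  ],
)

```text
t: 4.82
tool_pos: [0.5425, 0.1871, 0.0309]
tool_rot: [-2.952, -1.071, 0.008]
contact_force: [-0.3, 0.1, 0.4]
opening: 0.0855
grip_force: 0.0
```

Call:
play_rows(
  series=[
    [0.55, [0, 0, 0], [0, 0, 0]],
    [0.55, [0, 0, 0], [0, 0, 0]],
    [0.4, [0, 0, 0], [0, 0, 0]],
    [0.4, [0, 0, 0], [0, 0, 0]],
    [0.4, [0, 0, 0], [0, 0, 0]],
    [0.4, [0, 0, 0], [0, 0, 0]],
  ],
  force=50,
)

```text
t: 5.58
tool_pos: [0.5458, 0.188, 0.0352]
tool_rot: [2.953, 1.071, 0.005]
contact_force: [-1.9, 1.4, 6.0]
opening: 0.0591
grip_force: 56.5
```

Call:
play_rows(
  series=[
    [0.4, [0, 0, -0.1], [0, 0, 0]],
    [0.4, [0, 0, -0.2], [0, 0, 0]],
    [0.4, [0, 0, -0.5], [0, 0, 0]],
    [0.4, [0, 0, -0.8], [0, 0, 0]],
    [0.4, [0, 0, -0.8], [0, 0, 0]],
    [0.4, [0, 0, -0.8], [0, 0, 0]],
    [0.4, [0, 0, -0.4], [0, 0, 0]],
    [0.4, [0, 0, 0], [0, 0, 0]],
  ],
)

```text
t: 6.58
tool_pos: [0.5452, 0.1877, 0.2147]
tool_rot: [2.953, 1.07, 0.004]
contact_force: [-0.5, -0.3, -4.1]
opening: 0.0592
grip_force: 55.7
```

Run:
```python
from h import *
from station import ctrl, imaging
o,w=shot("w2"); print(o["tool_pos"],o["tool_rot"],o["contact_force"],o["wrist_torque"],o["opening"],o["grip_force"],np.round(o["q"],2))
im=imaging.get_image("side")
pickle.dump(im,open("s2.pkl","wb"))
a=cv2.resize(im["color"][90:320,120:400],None,fx=1.6,fy=1.6,interpolation=cv2.INTER_CUBIC)
b=w["color"][20:388,180:380]
print(a.shape,b.shape)
cv2.imwrite("pics/l2.png",np.hstack([a,b[:a.shape[0]]]))
```

```text
[0.54521088 0.18765088 0.21466358] [2.9531621  1.07024589 0.0043331 ] [-0.50036294 -0.31698716 -4.12606181] [-0.01577932 -0.02250813 -0.04002035] 0.05919766061444637 55.663906931877136 [ 0.2  -0.05  1.75 -0.    1.45  1.08]
(368, 448, 3) (368, 200, 3)
```

View pics/l2.png

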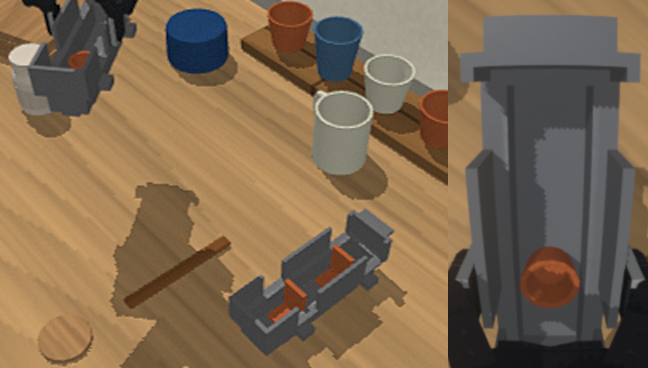

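The side view shows the tray held level and clear. In the wrist view the rim's card-end corners are at (461,55) and (640,55), and the dish is at (550,277). Next I'll work out the tray's offset in the tool frame and the move over the lower tray.

Run:
```python
from h import *
o,im=pickle.load(open("w2.pkl","rb"));M=T(o)
zr=o["tool_pos"][2]+.0348
for uv in((193,75),(372,75),(204,38),(349,38)):
    p=np.append(won(o,im,uv,zr),1);print(uv,(np.linalg.inv(M)@p)[:3].round(4))
yaw=np.degrees(np.arctan2(M[1,0],M[0,0]));print(yaw)
```

```text
(193, 75) [ 0.0921 -0.0286 -0.0346]
(372, 75) [ 0.0921  0.0309 -0.0345]
(204, 38) [ 0.1046 -0.0247 -0.0346]
(349, 38) [ 0.1043  0.023  -0.0345]
39.84181354609179
```

Call:
play_rows(
  series=[
    [0.4, [-0.15, 0.3, 0], [0, 0, 0]],
    [0.4, [-0.28, 0.57, 0], [0, 0, 0]],
    [0.4, [-0.33, 0.68, 0], [0, 0, 0]],
    [0.4, [-0.33, 0.68, 0], [0, 0, -0.2]],
    [0.4, [-0.28, 0.57, 0], [0, 0, 0.2]],
    [0.4, [-0.15, 0.3, 0], [0, 0, -0.34]],
    [0.4, [0, 0, 0], [0, 0, -0.7]],
    [0.4, [0, 0, 0], [0, 0, -1]],
  ],
)

```text
t: 7.68
tool_pos: [0.5855, 0.0185, 0.2112]
tool_rot: [-2.768, -1.482, 0.005]
contact_force: [-0.4, 0.2, -4.1]
opening: 0.0596
grip_force: 55.5
```

Call:
play_rows(
  series=[
    [0.4, [0, 0, 0], [0, 0, -1]],
    [0.4, [0, 0, 0], [0, 0, -1]],
    [0.4, [0, 0, 0], [0, 0, -1]],
    [0.4, [0, 0, 0], [0, 0, -1]],
    [0.4, [0, 0, 0], [0, 0, -1]],
    [0.4, [0, 0, 0], [0, 0, -1]],
    [0.4, [0, 0, 0], [0, 0, -1]],
    [0.4, [0, 0, 0], [0, 0, -1]],
  ],
)

```text
t: 8.68
tool_pos: [0.5855, 0.019, 0.2113]
tool_rot: [-1.56, -2.724, 0.003]
contact_force: [1.4, -0.4, -3.9]
opening: 0.0592
grip_force: 55.5
```

Call:
play_rows(
  series=[
    [0.4, [0, 0, 0], [0, 0, -1]],
    [0.4, [0, 0, 0], [0, 0, -1]],
    [0.4, [0, 0, 0], [0, 0, -1]],
    [0.4, [0, 0, 0], [0, 0, -1]],
    [0.4, [0, 0, 0], [0, 0, -1]],
    [0.4, [0, 0, 0], [0, 0, -1]],
    [0.4, [0, 0, 0], [0, 0, -0.8]],
    [0.4, [0, 0, 0], [0, 0, -0.5]],
  ],
)

```text
t: 9.68
tool_pos: [0.5854, 0.0189, 0.2112]
tool_rot: [-0.036, -3.138, 0.001]
contact_force: [-1.0, 0.1, -4.1]
opening: 0.0587
grip_force: 55.5
```

Run:
```python
from h import *
from station import ctrl, imaging
o,w=shot("w3"); M=T(o);print(M.round(4),np.degrees(np.arctan2(M[1,0],M[0,0])),np.round(o["q"],2))
im=imaging.get_image("top");pickle.dump(im,open("t3.pkl","wb"))
ca,sa=np.cos(np.radians(-1.45)),np.sin(np.radians(-1.45))
P=np.array([wpx(o,w,[.589+(x*ca-y*sa)/1e3,-.136+(x*sa+y*ca)/1e3,.07]) for x,y in((95,30),(95,-30),(-95,30),(-95,-30))])
print(P.round(1).tolist())
cv2.imwrite("pics/w3.png",cv2.resize(w["color"],None,fx=1.42,fy=1.42,interpolation=cv2.INTER_CUBIC))
```

```text
[[-9.997e-01  2.320e-02 -3.400e-03  5.854e-01]
 [ 2.320e-02  9.997e-01 -3.000e-04  1.890e-02]
 [ 3.400e-03 -4.000e-04 -1.000e+00  2.112e-01]
 [ 0.000e+00  0.000e+00  0.000e+00  1.000e+00]] 178.66975191575713 [-0.09 -0.02  1.72 -0.    1.44 -1.64]
[[165.8, 284.3], [117.6, 280.8], [145.0, 100.3], [91.1, 106.6]]
```

View pics/w3.png

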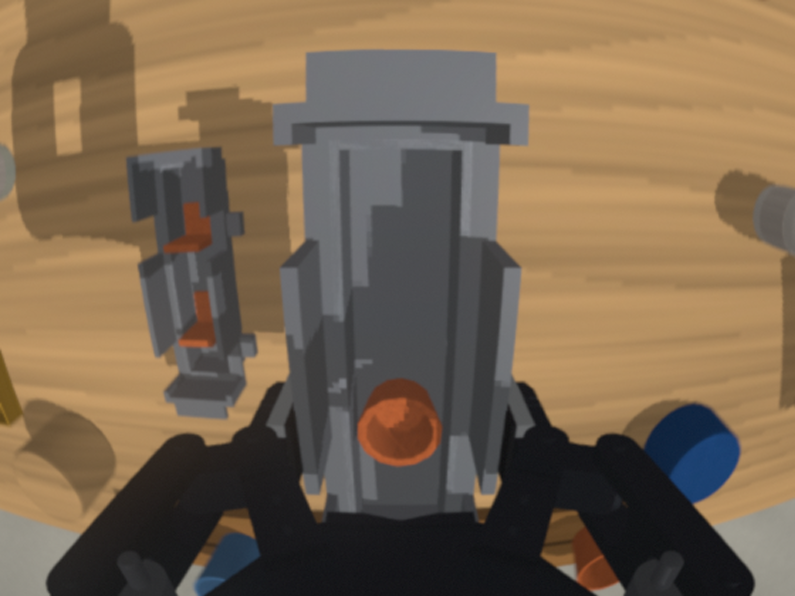

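The wrist view shows the held tray in the centre with the dish inside. The lower tray is at left, roughly (128..245, 150..415), with its plain end at the top and its lip at the bottom. I'll zoom in to refine the lower tray.

Run:
```python
from h import *
o,w=pickle.load(open("w3.pkl","rb"));s=pickle.load(open("s0.pkl","rb"))[1]["side"]
f=lambda c,k:cv2.resize(c,None,fx=k,fy=k,interpolation=cv2.INTER_CUBIC)
a=f(w["color"][95:295,80:185],3);b=f(s["color"][215:315,255:370],4)
c=np.zeros((600,775,3),np.uint8);c[:600,:315]=a;c[:400,315:775]=b
cv2.imwrite("pics/z3.png",c)
```

```text
(no output)
```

View pics/z3.png

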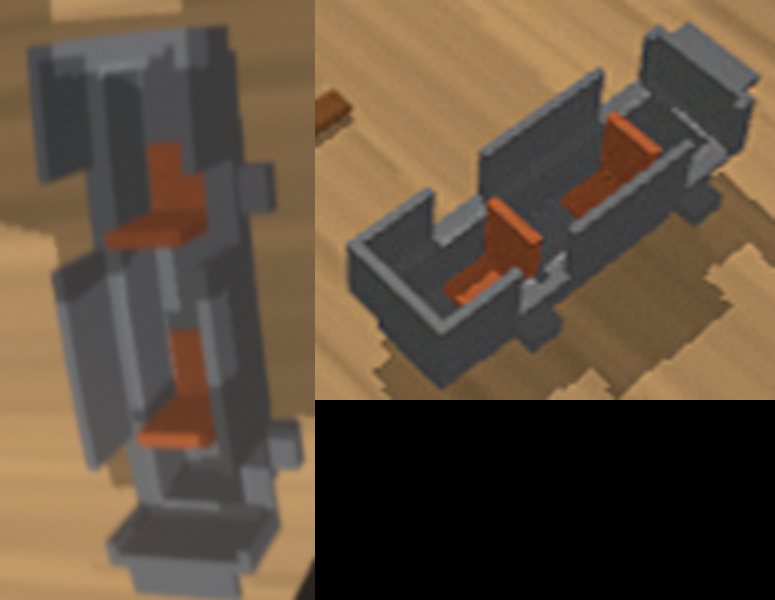

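The zoom shows wrist rim corners at (28,47), (188,30), (108,548) and (252,570). Side-view rim corners are at (350,243), (441,330), (650,28) and (750,100). I'll fit both views.

Run:
```python
from h import *
o,w=pickle.load(open("w3.pkl","rb"));s=pickle.load(open("s0.pkl","rb"))[1]["side"]
A={(-95,-30):(28,47),(-95,30):(188,30),(95,-30):(108,548),(95,30):(252,570),(-19,-30):(55,275),(55,-30):(92,468),(-49,-30):(42,182)}
B={(-95,30):(350,243),(-95,-30):(441,330),(-49,30):(432,190),(-19,30):(482,153),(55,30):(602,70),(95,30):(650,28),(95,-30):(750,100),(55,-30):(692,145),(-19,-30):(572,230)}
print(fit(list(A),[won(o,w,(80+u/3,95+v/3),.07) for u,v in A.values()]))
print(fit(list(B),[onz(s,(255+(u-315)/4,215+v/4),.07) for u,v in B.values()]))
zr=o["tool_pos"][2]+.0348
for u,v in((273,104),(527,104),(306,52),(496,52)):print((np.linalg.inv(T(o))@np.append(won(o,w,(u/1.42,v/1.42),zr),1))[:3].round(4))
```

```text
(array([ 0.59105605, -0.13765109]), np.float64(-1.2371778710691244), np.float64(0.9748973289484636), array([ 1.5-0.5j,  2.1-0.6j, -6.2+0.1j, -1. -1.j ,  2.5+0.6j,  0.4+1.3j,
        0.6+0.2j]))
(array([ 0.58881069, -0.14031942]), np.float64(-1.1690738264926406), np.float64(0.9707808203854077), array([ 2.1-0.5j,  2.5+2.6j,  0.6-2.5j,  0.5-1.9j,  0.4-2.8j, -4.4+0.7j,
       -2.1+1.j , -0.8+0.6j,  1.2+2.9j]))
[ 0.0917 -0.0301 -0.0345]
[ 0.0916  0.0294 -0.0345]
[ 0.1038 -0.0221 -0.0344]
[ 0.1037  0.0219 -0.0345]
```

Call:
play_rows(
  series=[
    [0.4, [-0.095, -0.2, 0], [0, 0, 0]],
    [0.4, [0, -0.5, 0], [0, 0, 0]],
    [0.4, [0, -0.7, 0], [0, 0, 0]],
    [0.4, [0, -0.7, 0], [0, 0, 0]],
    [0.4, [0, -0.6, 0], [0, 0, 0]],
    [0.4, [0, -0.33, 0], [0, 0, 0]],
    [0.4, [0, -0.1, 0], [0, 0, 0]],
    [0.4, [0, 0, 0.3], [0, 0, 0]],
  ],
)

```text
t: 10.78
tool_pos: [0.5882, -0.1366, 0.1994]
tool_rot: [0.04, 3.138, -0.001]
contact_force: [0.4, 0.5, -4.5]
opening: 0.0594
grip_force: 55.6
```

Call:
play_rows(
  series=[
    [0.4, [0, 0, 0.5], [0, 0, 0]],
    [0.4, [0, 0, 0.5], [0, 0, 0]],
    [0.4, [0, 0, 0.4], [0, 0, 0]],
    [0.4, [0, 0, 0.2], [0, 0, 0]],
    [0.4, [0, 0, 0], [0, 0, 0]],
    [0.4, [0, 0, 0], [0, 0, 0]],
  ],
)

```text
t: 11.52
tool_pos: [0.588, -0.1367, 0.1195]
tool_rot: [0.039, 3.139, -0.001]
contact_force: [1.0, 0.3, -3.6]
opening: 0.0594
grip_force: 55.4
```

Run:
```python
from h import *
from station import ctrl, imaging
o=ctrl.get_obs(); M=T(o);print(M.round(4),np.degrees(np.arctan2(M[1,0],M[0,0])))
t=imaging.get_image("top");s=imaging.get_image("side");pickle.dump((o,t,s),open("ts4.pkl","wb"))
f=lambda c,k:cv2.resize(c,None,fx=k,fy=k,interpolation=cv2.INTER_CUBIC)
a=f(t["color"][170:320,300:390],4);b=f(s["color"][200:325,250:360],4)
c=np.zeros((600,800,3),np.uint8);c[:,:360]=a;c[:500,360:800]=b;cv2.imwrite("pics/h4.png",c)
```

```text
[[-9.997e-01  2.500e-02  2.000e-03  5.880e-01]
 [ 2.500e-02  9.997e-01 -7.000e-04 -1.367e-01]
 [-2.000e-03 -7.000e-04 -1.000e+00  1.195e-01]
 [ 0.000e+00  0.000e+00  0.000e+00  1.000e+00]] 178.56894989441034
```

View pics/h4.png

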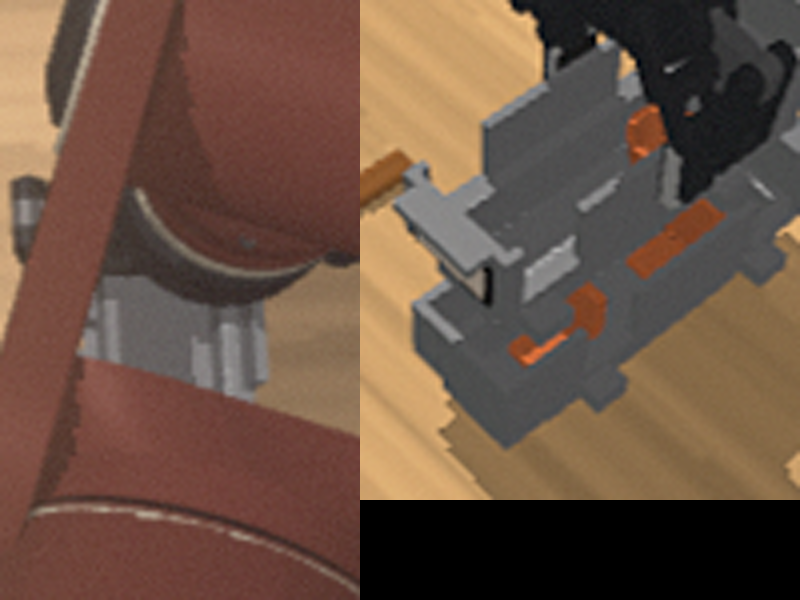

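The top view is blocked by the arm. In the side view the upper tray's card end sits over the lower plain end. The upper rim corners are near (522,258) and (410,172), the lip corners at (395,205) and (475,258), and the lower rim corner at (413,305). I'll compare both trays through this one camera so that calibration error cancels.

Run:
```python
from h import *
o,t,s=pickle.load(open("ts4.pkl","rb"));M=T(o);zr=o["tool_pos"][2]+.0348
q=lambda u,v:(250+(u-360)/4,200+v/4)
for n,uv,loc in(("rimR",(522,258),(.092,.03)),("rimL",(410,172),(.092,-.03)),("lipL",(395,205),(.104,-.022)),("lipR",(475,258),(.104,.022)),("wall49L",(493,185),(.049,-.03)),("55L",(484,122),(.052,-.03)),("-19L",(612,43),(-.022,-.03))):
    e=M@[*loc,-.0348,1];print(n,"seen",onz(s,q(*uv),zr)[:2].round(4),"expected",e[:2].round(4), "exp px crop",((px(s,e[:3])-[250,200])*4+[360,0]).round(0))
print("lower(-95,30)",onz(s,q(413,305),.07)[:2])
```

```text
rimR seen [ 0.5015 -0.1664] expected [ 0.4967 -0.1044] exp px crop [403. 170.]
rimL seen [ 0.4977 -0.1073] expected [ 0.4952 -0.1644] exp px crop [506. 264.]
lipL seen [ 0.4829 -0.1157] expected [ 0.4834 -0.1561] exp px crop [467. 268.]
lipR seen [ 0.4886 -0.1546] expected [ 0.4845 -0.1121] exp px crop [392. 198.]
wall49L seen [ 0.5172 -0.1336] expected [ 0.5382 -0.1655] exp px crop [590. 204.]
55L seen [ 0.5363 -0.1077] expected [ 0.5352 -0.1654] exp px crop [585. 209.]
-19L seen [ 0.6046 -0.1115] expected [ 0.6092 -0.1672] exp px crop [720. 113.]
lower(-95,30) [ 0.49527266 -0.10916703]
```

Call:
play_rows(
  series=[
    [0.4, [0.02, -0.02, 0.1], [0, 0, 0]],
    [0.4, [0, 0, 0.1], [0, 0, 0]],
    [0.4, [0, 0, 0.06], [0, 0, 0]],
    [0.4, [0, 0, 0], [0, 0, 0]],
  ],
)

```text
t: 12.12
tool_pos: [0.5858, -0.1374, 0.1047]
tool_rot: [-0.039, -3.14, -0.001]
contact_force: [0.6, 0.3, -3.7]
opening: 0.0595
grip_force: 55.5
```

Call:
play_rows(
  series=[
    [0.4, [0, 0, 0.04], [0, 0, 0]],
    [0.4, [0, 0, 0.04], [0, 0, 0]],
    [0.4, [0, 0, 0], [0, 0, 0]],
  ],
)

```text
t: 12.5
tool_pos: [0.586, -0.1374, 0.1011]
tool_rot: [-0.039, -3.141, -0.0]
contact_force: [-0.8, 0.5, -3.7]
opening: 0.0593
grip_force: 55.5
```

Underside is at about 0.066 with no contact, so it has entered the collar. I'll continue in 1 mm steps.

Call:
play_rows(
  series=[
    [0.4, [0, 0, 0.02], [0, 0, 0]],
    [0.4, [0, 0, 0], [0, 0, 0]],
    [0.4, [0, 0, 0], [0, 0, 0]],
  ],
)

```text
t: 12.88
tool_pos: [0.5862, -0.1375, 0.1004]
tool_rot: [0.039, 3.141, -0.0]
contact_force: [0.3, 0.8, -4.5]
opening: 0.0596
grip_force: 55.5
```

Call:
play_rows(
  series=[
    [0.4, [0, 0, 0.02], [0, 0, 0]],
    [0.4, [0, 0, 0], [0, 0, 0]],
    [0.4, [0, 0, 0], [0, 0, 0]],
  ],
)

```text
t: 13.25
tool_pos: [0.5862, -0.1375, 0.0994]
tool_rot: [0.039, 3.141, -0.0]
contact_force: [0.4, -0.2, -4.1]
opening: 0.0595
grip_force: 55.6
```

Call:
play_rows(
  series=[
    [0.4, [0, 0, 0.02], [0, 0, 0]],
    [0.4, [0, 0, 0], [0, 0, 0]],
    [0.4, [0, 0, 0], [0, 0, 0]],
  ],
)

```text
t: 13.62
tool_pos: [0.5864, -0.1375, 0.0992]
tool_rot: [0.039, 3.141, -0.0]
contact_force: [-3.5, 0.7, 4.3]
opening: 0.0596
grip_force: 56.5
```

Call:
play_rows(
  series=[
    [0.4, [0, 0, 0.02], [0, 0, 0]],
    [0.4, [0, 0, 0], [0, 0, 0]],
    [0.4, [0, 0, 0], [0, 0, 0]],
  ],
)

```text
t: 14.0
tool_pos: [0.5863, -0.1375, 0.0992]
tool_rot: [0.039, 3.141, -0.0]
contact_force: [-5.4, 1.0, 8.7]
opening: 0.0594
grip_force: 57.3
```

Contact comes at z 0.0992, which is the expected seated height (0.0352 + 0.064). I'll ease off the press, open, and rise.

Call:
play_rows(
  series=[
    [0.4, [0, 0, -0.02], [0, 0, 0]],
    [0.6, [0, 0, 0], [0, 0, 0]],
    [0.72, [0, 0, 0], [0, 0, 0]],
    [0.8, [0, 0, 0], [0, 0, 0]],
    [0.9, [0, 0, 0], [0, 0, 0]],
    [1, [0, 0, 0], [0, 0, 0]],
    [1, [0, 0, 0], [0, 0, 0]],
    [1, [0, 0, 0], [0, 0, 0]],
  ],
)

```text
t: 15.0
tool_pos: [0.5861, -0.1375, 0.0983]
tool_rot: [0.039, 3.141, -0.0]
contact_force: [-0.3, -0.1, -0.6]
opening: 0.0855
grip_force: 0.0
```

Call:
play_rows(
  series=[
    [1, [0, 0, -0.2], [0, 0, 0]],
    [1, [0, 0, -0.5], [0, 0, 0]],
    [1, [0, 0, -1], [0, 0, 0]],
    [1, [0, 0, -1], [0, 0, 0]],
    [1, [0, 0, -1], [0, 0, 0]],
    [1, [0, 0, 0], [0, 0, 0]],
    [1, [0, 0, 0], [0, 0, 0]],
  ],
)

```text
t: 15.88
tool_pos: [0.586, -0.1374, 0.2835]
tool_rot: [0.039, 3.141, -0.0]
contact_force: [0.4, -0.1, -1.0]
opening: 0.0857
grip_force: 0.0
```

Run:
```python
from h import *
from station import ctrl, imaging
o,w=shot("w5");s=imaging.get_image("side");print(o["tool_pos"],o["contact_force"])
f=lambda c,k:cv2.resize(c,None,fx=k,fy=k,interpolation=cv2.INTER_CUBIC)
a=f(s["color"][180:330,240:390],2.9);b=f(w["color"][40:300,190:370],2)
c=np.zeros((520,800,3),np.uint8);c[:435,:435]=a;c[:520,435:795]=b;cv2.imwrite("pics/f5.png",c)
```

```text
[ 0.58602449 -0.13741092  0.28350218] [ 0.37506384 -0.05447994 -0.95759498]
```

View pics/f5.png

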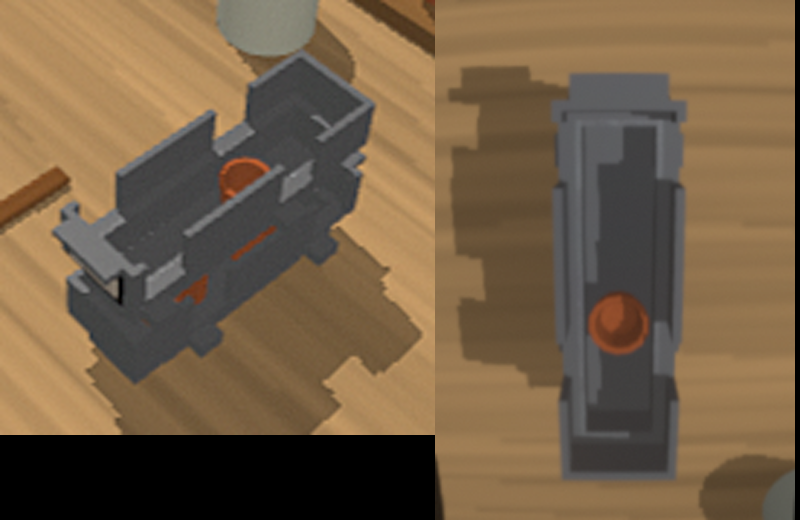

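The upper tray sits level and home on the lower one, with its card end at (95,250) over the plain end. The dish is inside at (245,180), the tiles are standing, and the knife and mug look undisturbed. I'm handing the job in.

```bash
python3 -c "
from station import ctrl
print(ctrl.finish_job())"
```

```text
the job is handed in; nothing more can be done
None
```

The dish tray is stacked end for end on the tile tray: it touched down at the seated height (64 mm up) and looks level. The dish and tiles are in their trays, the mug and knife were not touched, and I handed the job in at about 16 s of 42 s; no verdict came back.

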